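# Click two cleaned cassettes back onto a tubing pump

### The arm

A 6-joint arm with a two-finger parallel gripper is mounted at the origin on a cart in front of the work surface, level with it; the furniture and walls round the work are solid. World frame = base frame: x ahead of the robot, y to its left, z up, the work surface at z = 0. Lengths are in mm, angles in degrees, forces in N, time in s.
With the tool pointing down it reaches from about 300 to 850 mm from the base axis. Payload 4.2 kg.
Tool frame: the origin (TCP) lies between the finger pads; the fingertips stand ahead of it and the grasp point (between the pads) lies 3 mm ahead of it (nose_length is the z of the fingertips in the tool frame, in mm); z points along the fingers, y is the line along which they close (so a half turn about z gives the same grasp; the last joint's range is limited). The gripper opens to 91 mm and grips with 3 to 60 N. Pads are 32 mm wide; open, the fingers measure 118 mm over their backs; the gripper's body (76 mm by 178 mm) begins 60 mm behind the grasp point.
Start: joints at [-67.781, 18.312, 89.639, -0, 72.044, -1.146], TCP at [228.044, -527.861, 235.976] pointing down, gripper open.
Joint ranges: [-177.97, 177.97], [-48.28, 115.42], [12.27, 149.76], [-77.06, 257.06], [2.81, 150.46], [-146.56, 146.56]. Speed limits (degrees/s): [147.25, 147.25, 180, 180, 180, 180].

### API

Orientations are given as [roll, pitch, yaw] about the fixed x, y, z axes, in that order (R = Rz(yaw) Ry(pitch) Rx(roll)).
In Python, from workcell import state, grab_frame, camera_params, job_done, nose_length gives the robot as it stands.
- The arm moves only by the tool step_arm, never from a script. Its argument "plan" is a list that holds one entry, the list of rows, each a list of 5 numbers: the shift along the tool's x, y, z in cm, then the turn about the tool's z in rad, then the opening, from 0 (shut) to 1 (fully open). In form: [[[x, y, z, turn, gripper], ...]]. A call has 1 to 20 rows; each row is the pose to reach, as a shift and turn from the pose commanded when the call began, along the tool's axes at that moment; what a row does not reach only later rows make up. A row lasts 1/8 s, in which the tool goes at most 62.5 mm and 10.7 degrees, less where a joint would pass 70% of its speed; a pose out of reach is approached as far as the arm can. A call with a gripper value outside its range is refused whole. The fingers move at their own pace and stop on an object; "newtons" is the grip in N (left out, the last holds). Time passes only in rows, so rows that repeat a pose let the fingers close. It gives the time, the measured TCP pose, the force, the opening and the grip force at its end, in the units of the state.
- state(): the state, without advancing time (a new reading comes with each control period).
- grab_frame(name): name is "side" or "top" or "wrist"; returns the picture (400x640x3 uint8, blue, green, red); there is no depth.
- camera_params(name): a dict with "camera_matrix" (3x3 intrinsics, pixels), "R" (3x3) and "t" (3): a world point X has camera coordinates R X + t; the wrist camera has in their place "mount" (4x4, takes a point from camera to tool coordinates, whose origin is the TCP and whose axes are the flange's). Camera axes: x right, y down, z forward; pixel columns grow to the right and rows downward; lengths in mm; the calibration is good to about 2 mm. A picture is of the moment at which its call begins: read the wrist's pose just before it. camera_params takes no time and is no camera call.
- job_done(): hands the job in; it is judged then, once.
The state is a dict: "time_s": time; "qpos": joint angles; "qvel": joint speeds; "effort": joint torques, N m; "ee_pos": TCP position; "ee_rot": TCP orientation; "force": force on the tool from outside, world axes, zero at the start; "torque": the same for the moment, N m; "gripper_width": finger opening in mm; "gripper_force": force on a finger pad.
Only numpy, scipy, OpenCV 4.12 (cv2) and the standard library are available. Lean on these libraries where they do the work, as an engineer would, in place of code of your own. Each camera call takes 0.05 s, during which the arm holds its last target. There are 200 camera calls.

### The job

The narrow and the wide cassette of the tubing pump have been cleaned and stand on the bench: fit both back onto the pump's rods, one on each side of the cassette that is already on, choosing the gaps so that both fit. Hook each cassette's lip under the rear rod (the one away from the pump's control panel) and rock its front end down until the sprung foot clicks under the front rod, so that it lies flat on both rods, and leave both released. Do not knock over the vial or the bottle, and do not push the other things on the bench about.

Things in the scene. Friction and masses are not known exactly. Their poses are not given: they have to be found in the camera images.
- pump: Tubing pump fixed to the bench, grey case 150 mm deep, control panel on its front (robot's side). Origin: on the bench below the middle of its roller head; x from front to rear, y along the rods towards the drive housing (y 80 to 160 mm, 115 mm high), z up. End plates, 100 mm high, bound the rods at y = +-72 mm. Case top under the rods: 53 mm; roller drum between them: top 86 mm.
- rear_rod (a point): Middle of the rear rod's axis (pump x = +45 mm, 85 mm high). Steel, 10 mm in diameter, along the pump's y, free for 72 mm to each side apart from the fitted cassette. The lips hook under this rod. Axes as the pump's.
- front_rod (a point): Middle of the front rod's axis (pump x = -45 mm, 85 mm high), like the rear rod. The sprung feet click under this one.
- fitted_mid (a point): Centre of the grip block of the cassette that is already fitted and stays (fixed to the pump; 32 mm wide, shaped like the narrow one). It shows how a fitted cassette lies: this point 39 mm above the rods' axes, mid-way between them. It stands up to 12 mm off the rods' middle, so the gap between it and the end plate is 44 to 68 mm on one side, the rest of 112 mm on the other.
- narrow_grip (a point): Centre of the grip block of the loose narrow cassette: grey, 32 mm wide (its y), 130 long, 72 high, about 0.17 kg, standing upright on the bench, hook end away from the robot (+-45 deg). x points to its hook end, z up; underside 56 mm below. Block: 40 (x) x 28 x 32 mm high; grip its 40 mm apart end faces. Flat shoulders 16 mm below this point run out to x = +-52 mm. 
- wide_grip (a point): Centre of the grip block of the loose wide cassette: grey, 50 mm wide (its y), 130 long, 72 high, about 0.24 kg, standing upright on the bench, hook end away from the robot (+-45 deg). x points to its hook end, z up; underside 56 mm below. Block: 40 (x) x 46 x 32 mm high; grip its 40 mm apart end faces. Flat shoulders 16 mm below this point run out to x = +-52 mm. Needs a gap over 50 mm.
- narrow_hook (a point): Where the rear rod's axis lies in the narrow cassette's hook when fitted: 45 mm to +x of and 39 mm below its grip centre. Slot open to -x: shoulder (rests on the rod) 5 mm above this point, back wall 6.5 mm to +x, lip 8 mm below, its tip 5 mm to -x and its underside 17 mm below. To enter, raise the foot end about 20 deg, bring the slot 16 mm or more behind the rod, draw it forward onto the rod.
- wide_hook (a point): The same point of the wide cassette's hook; same offsets and mechanism.
- narrow_catch (a point): Where the front rod's axis lies in the narrow cassette when fitted: 45 mm to -x of and 39 mm below its grip centre. The foot's wedge catch is below: its upper tip is 7.5 mm below this point and overlaps the rod by 4 to 5 mm; guards and foot reach 17 mm below this point, 7 to 23 mm out to -x. The end of the cassette's top, where it can be pressed, is at x = -64 to -52 mm, 16 mm below the grip centre.
- wide_catch (a point): The same point of the wide cassette; same offsets.
- narrow_foot (a joint): Slide of the narrow cassette's black sprung foot, m: 0 at rest and when clicked home; grows, to 0.007 at most, as the foot is pushed out to -x. Spring: 2.4 N at rest plus 600 N/m. The front rod pushes it out 4 to 6 mm on the way down, which takes some 5 to 10 N of downward push at the foot end (more than the weight); then it snaps back under the rod.
- wide_foot (a joint): The same for the wide cassette's foot.
- vial (a point): Centre (half-way up) of a brown capped vial, 25 mm in diameter, 54 mm high, loose, standing between the two cassettes; must not be knocked over or pushed away.
- bottle (a point): Centre (half-way up) of a tall clear bottle of disinfectant, 71 mm in diameter, 242 mm high, 0.55 kg, standing loose near the robot between the cassettes and the pump; must not be knocked over or pushed away.
- strip_plate: Red-framed strip plate, 85x128x15 mm, behind the cassettes; origin under its middle; leave alone.
- reagent_trough: White trough, 46x92x24 mm, in front at the right; origin under its middle; leave alone.
- label_tape: Roll of tape lying flat, 96 mm across, 25 mm high, in front at the right; leave alone.
- timer: Small timer, 60x62x28 mm, on the bench at the left; leave alone.
Things that resemble listed ones, but are neither listed nor needed, are in the scene too. Leave any purple look-alike of the part that bears wide_grip alone.

How it is judged:
By the outcome, as a careful person would: the job done as asked, in the order asked, and still so for the second after the job is handed in, with the robot touching nothing.
It also fails if it takes over 72 s, if anything falls off the work surface, if the arm or the gripper's body presses on something with over 40 N, if the wrist force passes 120 N, or if a joint passes its speed limit or range.

## Working session

There is one attempt and no reset: what is moved stays moved. The work goes in short steps, Python scripts to look and compute and a tool call to move; the robot and the scene stay as the last step left them, time stands still between calls to the robot, and variables do not carry over. Pictures are saved under pics/ and viewed, at most 10 in all, crops included, and the job is handed in when it is done.

Besides the shell and the picture viewer there is one more tool, called after "Request:" by a JSON object that holds its "api" and its "payload". step_arm: Moves the arm, as the interface text tells. Its arguments: {"type":"object","properties":{"plan":{"type":"array","items":{"type":"array","items":{"type":"array","items":{"type":"number"}}}},"newtons":{"type":"number"}},"required":["plan"]}

```bash
mkdir -p pics; ls; python3 - <<'E'
from workcell import *
import cv2,numpy as np
s=state();print(s, nose_length if not callable(nose_length) else nose_length())
for n in("top","side"):
    cv2.imwrite(f"pics/{n}0.png",grab_frame(n));p=camera_params(n);print(n,{k:np.round(v,3).tolist() for k,v in p.items()})
print(camera_params("wrist"))
E
```

```text
pics
{'time_s': 0.0, 'qpos': array([-6.77801377e+01,  1.83510627e+01,  8.97066060e+01, -1.72120990e-03,
        7.20434736e+01, -1.14241470e+00]), 'qvel': array([ 0.00025257,  0.12694636, -0.03260059,  0.01188553, -0.0500879 ,
        0.01656304]), 'effort': array([-5.11405287e-04, -4.12454367e+01, -2.31971347e+01,  7.28196977e-02,
        4.57829784e-02, -1.37342981e-04]), 'ee_pos': array([ 227.86024423, -527.41509093,  235.12468991]), 'ee_rot': array([-1.79898845e+02, -3.80426996e-04,  2.33628088e+01]), 'force': array([-0.70720023, -0.40554604, -1.25331014]), 'torque': array([ 0.06836567, -0.02915066, -0.05390319]), 'gripper_force': 0.0, 'gripper_width': 91.27889609454598} 22.0
top {'camera_matrix': [[488.13, 0.0, 317.775], [0.0, 488.13, 192.563], [0.0, 0.0, 1.0]], 'R': [[-0.021, -1.0, -0.004], [-0.985, 0.022, -0.169], [0.169, 0.0, -0.986]], 't': [9.265, 487.622, 1702.065]}
side {'camera_matrix': [[500.304, 0.0, 317.524], [0.0, 500.304, 191.955], [0.0, 0.0, 1.0]], 'R': [[0.84, -0.542, -0.017], [-0.353, -0.523, -0.776], [0.411, 0.658, -0.63]], 't': [-424.312, 269.479, 1564.521]}
{'camera_matrix': array([[348.25889569,   0.        , 323.86173804],
       [  0.        , 348.25889569, 200.59044725],
       [  0.        ,   0.        ,   1.        ]]), 'mount': array([[-7.97966001e-04, -9.65571231e-01, -2.60137580e-01,
         7.50656138e+01],
       [ 9.99999625e-01, -8.57840647e-04,  1.16632699e-04,
        -2.91801393e-01],
       [-3.35773768e-04, -2.60137389e-01,  9.65571554e-01,
        -1.48649016e+02],
       [ 0.00000000e+00,  0.00000000e+00,  0.00000000e+00,
         1.00000000e+00]])}
```

View pics/top0.png

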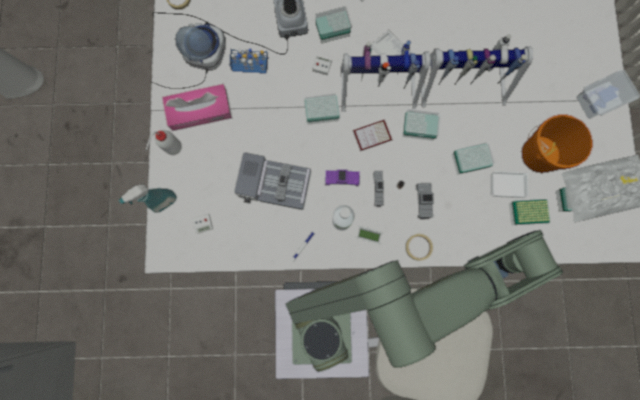

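View pics/side0.png

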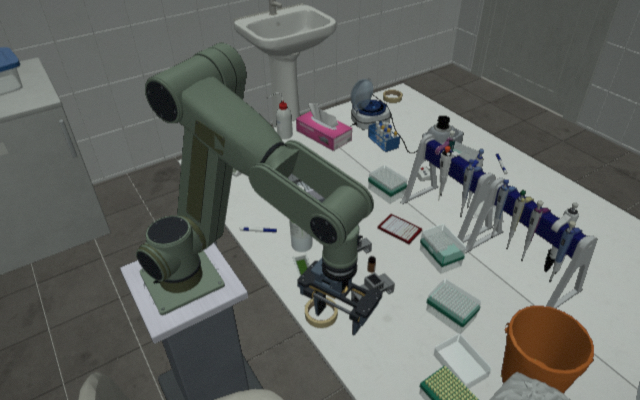

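The top view shows the pump at about (275,182), the narrow cassette at (379,188), the wide one at (425,200), the vial at (401,184), the bottle at (343,217) and a purple look-alike at (342,177). In the side view the arm hides them. I'll enlarge the top view.

```bash
cat > h.py <<'E'
import numpy as np,cv2
from workcell import *
from scipy.spatial.transform import Rotation as Ro
def ray(n,u,v,z,s=None):
    p=camera_params(n);d=np.linalg.inv(p["camera_matrix"])@[u,v,1.]
    if n=="wrist":
        T=tool(s)@p["mount"];R=T[:3,:3];c=T[:3,3];d=R@d
    else:
        R=np.array(p["R"]);c=-R.T@p["t"];d=R.T@d
    return c+d*(z-c[2])/d[2]
def tool(s):
    T=np.eye(4);T[:3,:3]=Ro.from_euler("xyz",s["ee_rot"],degrees=True).as_matrix();T[:3,3]=s["ee_pos"];return T
def proj(n,X,s=None):
    p=camera_params(n)
    if n=="wrist":
        T=np.linalg.inv(tool(s)@p["mount"]);c=T[:3,:3]@X+T[:3,3]
    else: c=np.array(p["R"])@X+p["t"]
    q=p["camera_matrix"]@c;return q[:2]/q[2]
def moves(X,s=None):
    "tool-frame shift in cm to bring TCP to X"
    s=s or state();return np.round(tool(s)[:3,:3].T@(np.array(X)-s["ee_pos"])/10,2)
E
python3 - <<'E'
from h import *
I=cv2.imread("pics/top0.png")
c=I[145:245,225:445];c=cv2.resize(c,None,fx=3.6,fy=3.6,interpolation=cv2.INTER_CUBIC);cv2.imwrite("pics/topc.png",c)
for n,u,v,z in(("narrow",379,188,72),("wide",425,200,72),("pump",275,182,124),("vial",401,184,54),("bottle",343,217,242)):print(n,ray("top",u,v,z).round())
E
```

```text
narrow [ 494. -217.   72.]
wide [ 448. -376.   72.]
pump [513. 144. 124.]
vial [ 510. -298.   54.]
bottle [374. -79. 242.]
```

View pics/topc.png

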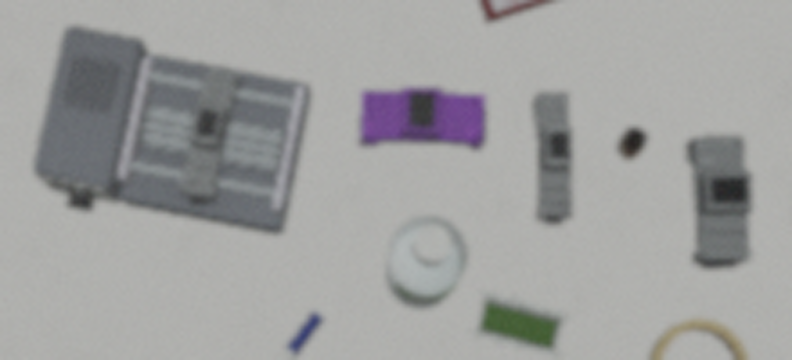

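The crop shows what I need:
- **Cassettes:** the narrow block is at px (380,186) and the wide block at (427,198). Both are grey, as described. The purple body at (342,177) is the look-alike, so I leave it.
- **Pump:** it is yawed about -11°. The larger gap seems to be on the robot's right.

Next I'll move above the cassettes.

```bash
python3 -c "
from h import *
print(moves([480,-290,270]))"
```

```text
[ 32.56 -11.81  -3.46]
```

Request:
{"api": "step_arm", "payload": {"plan": [[[5, -2, -3.5, -0.17, 1], [10, -4, -3.5, -0.34, 1], [15, -6, -3.5, -0.51, 1], [20, -8, -3.5, -0.68, 1], [25, -9.5, -3.5, -0.85, 1], [30, -11, -3.5, -1.02, 1], [32.6, -11.8, -3.5, -1.16, 1], [32.6, -11.8, -3.5, -1.16, 1], [32.6, -11.8, -3.5, -1.16, 1]]]}}

```text
time_s: 1.23
ee_pos: [479.8, -290.7, 270.6]
ee_rot: [-179.9, 0.0, 89.7]
force: [0.4, 1.3, -0.1]
gripper_width: 91.0
gripper_force: 0.0
```

```bash
python3 - <<'E'
from h import *
s=state();I=grab_frame("wrist");cv2.imwrite("pics/w1.png",I);np.save("w1.npy",[*s["ee_pos"],*s["ee_rot"]]);print(s["ee_pos"],s["ee_rot"],s["qpos"],s["time_s"])
E
```

```text
[ 479.83456948 -290.65108442  270.64542625] [-1.79937940e+02  9.79675136e-03  8.97303677e+01] [-3.23561454e+01  1.59407963e+01  8.80164798e+01 -4.25129481e-02
  7.60901034e+01 -3.20762708e+01] 1.225
```

View pics/w1.png

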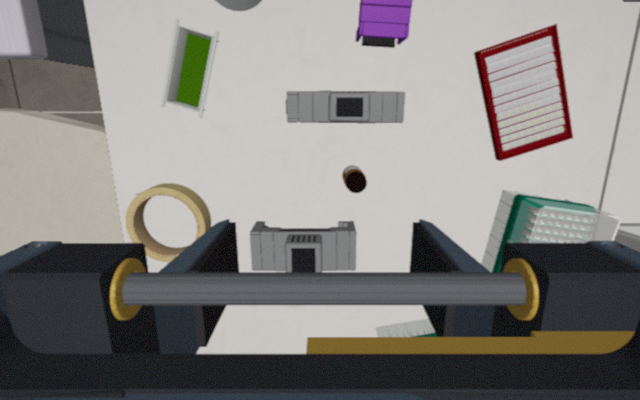

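The wrist view shows the narrow cassette with its block at (349,106) and ends at columns 287 and 404. The vial is at (354,180) and the wide cassette's block at (303,258). The purple look-alike is at (384,20). Next I measure the narrow one.

```bash
python3 - <<'E'
from h import *
a=np.load("w1.npy");s=dict(ee_pos=a[:3],ee_rot=a[3:])
I=cv2.imread("pics/w1.png");g=cv2.cvtColor(I,cv2.COLOR_BGR2GRAY)
def comp(m,u,v):
    n,L,st,c=cv2.connectedComponentsWithStats(m.astype(np.uint8));l=L[v,u];return (L==l),st[l]
for nm,x0,x1,y0,y1,bu,bv in(("narrow",275,415,80,130,349,106),("wide",240,365,212,272,303,260)):
    c=g[y0:y1,x0:x1];print(nm,"bench",np.percentile(c,95))
    m,st=comp(c<165,bu-x0,bv-y0);k=cv2.findContours(m.astype(np.uint8),0,2)[0][0]+[x0,y0]
    r=cv2.minAreaRect(k);print(r)
    B=cv2.boxPoints(r);P=np.array([ray("wrist",*b,40,s)[:2] for b in B]);print(P.round(1))
    m2,st2=comp(c<55,bu-x0,bv-y0);print("dark",st2+[x0,y0,0,0,0]);ys,xs=np.where(m2)
    r2=cv2.minAreaRect(np.c_[xs+x0,ys+y0].astype(np.float32));print(r2,ray("wrist",*r2[0],72,s).round(1))
print("vial top",ray("wrist",355,181,54,s).round(1))
cc=cv2.resize(I[75:275,235:420],None,fx=4,fy=4,interpolation=cv2.INTER_CUBIC)[:600];cv2.imwrite("pics/w1c.png",cv2.resize(I[75:275,235:420],(555,600),interpolation=cv2.INTER_CUBIC))
E
```

```text
narrow bench 200.0
((344.5, 107.0), (32.0, 119.0), 90.0)
[[ 441.2 -200.5]
 [ 564.9 -201.2]
 [ 566.7 -233.7]
 [ 440.1 -233. ]]
dark [337  98  25  18 436]
((349.0, 106.5), (17.0, 24.0), 90.0) [ 505.8 -216.4   72. ]
wide bench 201.0
((303.0, 246.0), (50.0, 106.0), 90.0)
[[ 396.2 -342.6]
 [ 517.7 -343.2]
 [ 518.8 -406. ]
 [ 392.3 -405.3]]
dark [292 249  23  23 512]
((303.0, 260.0), (22.0, 22.0), 90.0) [ 458.1 -376.6   72. ]
vial top [ 514.4 -293.5   54. ]
```

View pics/w1c.png

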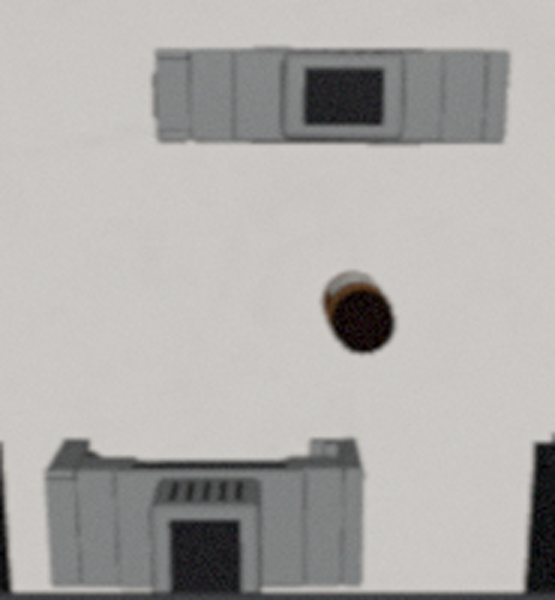

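Both cassettes are yawed about 0°. The narrow grip centre is at about (505,-216.5), and its 126 × 32 mm outline matches the sizes given. I'll grasp it by its end faces.

Request:
{"api": "step_arm", "payload": {"plan": [[[4, 1.5, 2, 0, 1], [7.4, 2.5, 7, 0, 1], [7.4, 2.5, 12, 0, 1], [7.4, 2.5, 16, 0, 1], [7.4, 2.5, 19, 0, 1], [7.4, 2.5, 20.2, 0, 1], [7.4, 2.5, 20.2, 0, 0.6], [7.4, 2.5, 20.2, 0, 0.3], [7.4, 2.5, 20.2, 0, 0.3], [7.4, 2.5, 20.2, 0, 0.3], [7.4, 2.5, 20.2, 0, 0.3]]], "newtons": 20}}

```text
time_s: 2.65
ee_pos: [505.9, -216.3, 69.4]
ee_rot: [180.0, 0.0, 89.8]
force: [-1.4, -0.3, -0.8]
gripper_width: 44.1
gripper_force: 0.0
```

Request:
{"api": "step_arm", "payload": {"plan": [[[0, 0, 0, 0, 0.2], [0, 0, 0, 0, 0.2], [0, 0, -1, 0, 0.2], [0, 0, -5, 0, 0.2], [0, 0, -11, 0, 0.2], [0, 0, -17, 0, 0.2], [1, 0, -23, 0, 0.2], [6, 0, -25, 0, 0.2], [12, 0, -25, 0.05, 0.2], [18, 0, -25, 0.1, 0.2], [24, 0, -25, 0.15, 0.2], [28, 0, -25, 0.187, 0.2], [30, 0, -25, 0.187, 0.2], [30, 0, -25, 0.187, 0.2], [30, 0, -25, 0.187, 0.2]]]}}

```text
time_s: 4.53
ee_pos: [506.5, 83.0, 319.0]
ee_rot: [180.0, 0.0, 79.1]
force: [-0.3, -0.4, -1.8]
gripper_width: 39.8
gripper_force: 20.0
```

```bash
python3 - <<'E'
from h import *
s=state();I=grab_frame("wrist");cv2.imwrite("pics/w2.png",I);np.save("w2.npy",[*s["ee_pos"],*s["ee_rot"]]);print(s["ee_pos"],s["ee_rot"],s["gripper_width"],s["gripper_force"],s["force"])
E
```

```text
[506.52652455  83.03846097 318.97960362] [1.79994241e+02 4.08915060e-02 7.91033553e+01] 39.762431024490276 19.999451637268066 [-0.33052937 -0.42921711 -1.84239246]
```

View pics/w2.png

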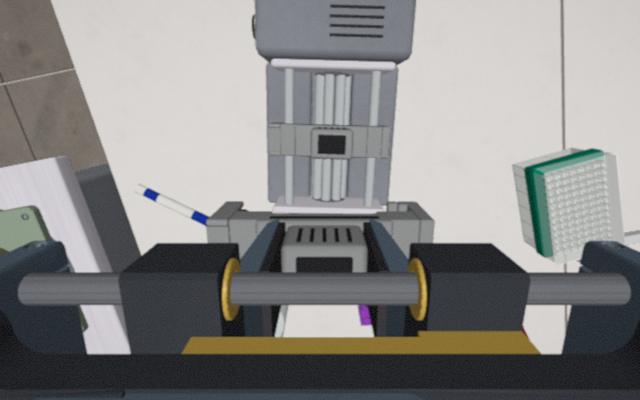

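The narrow cassette is held squarely. The rods run at columns about 288 (front) and 375 (rear), the end plates lie at rows about 64 and 208, and the fitted block is at (331,145). I'll measure these more exactly.

```bash
python3 - <<'E'
from h import *
a=np.load("w2.npy");s=dict(ee_pos=a[:3],ee_rot=a[3:])
g=cv2.cvtColor(cv2.imread("pics/w2.png"),cv2.COLOR_BGR2GRAY).astype(float)
rows=[*range(76,118,3),*range(166,198,3)]
L={}
for nm,u0 in(("front",288),("rear",375)):
    pts=[]
    for v in rows:
        r=g[v-1:v+2].mean(0)[u0-12:u0+13];w=np.clip(r-165,0,None)
        pts.append(ray("wrist",(w*np.arange(u0-12,u0+13)).sum()/max(w.sum(),1e-6),v,89,s)[:2])
    P=np.array(pts);L[nm]=P;c=P.mean(0);d=np.linalg.svd(P-c)[2][0];d*=np.sign(d[1])
    print(nm,c.round(1),"dir deg",np.degrees(np.arctan2(-d[0],d[1])).round(2),"resid",np.std((P-c)@[d[1],-d[0]]).round(2));L[nm]=(c,d)
print(g[80,278:300].astype(int),g[80,365:387].astype(int))
th=np.mean([np.arctan2(-L[k][1][0],L[k][1][1]) for k in L]);ex=np.array([np.cos(th),np.sin(th)]);ey=np.array([-ex[1],ex[0]])
print("yaw",np.degrees(th).round(2),"rod spacing",((L["rear"][0]-L["front"][0])@ex).round(1))
print("cols mid profile",list(zip(range(54,76),g[54:76,300:306].mean(1).astype(int))),list(zip(range(196,216),g[196:216,300:306].mean(1).astype(int))))
print("fitted edges",list(zip(range(118,166),g[118:166,296:304].mean(1).astype(int))))
m=(g<60).astype(np.uint8);n,LL,st,ce=cv2.connectedComponentsWithStats(m);l=LL[145,331];b=ray("wrist",*ce[l],140,s);print("fitted",st[l],ce[l],b.round(1))
c0=(L["front"][0]+L["rear"][0])/2
mid=c0@ex*ex
print("midx",c0@ex,"block x",b[:2]@ex,"block y",b[:2]@ey)
for nm,v,z in(("shoulder top edge",125,108),("sh bot",158,108)): print(nm,ray("wrist",300,v,z,s)[:2]@ey)
for v in(60,62,64,66,68,70,204,206,208,210,212): print(v,(ray("wrist",331,v,100,s)[:2]@ey).round(1))
E
```

```text
front [479.3 134.6] dir deg -12.5 resid 0.03
rear [567.7 117.6] dir deg -12.51 resid 0.06
[132 132 130 134 132 133 140 159 172 181 181 182 183 172 160 137 130 132
 132 132 132 131] [135 133 131 134 129 128 135 155 168 179 182 184 182 178 163 143 131 133
 134 134 130 135]
yaw -12.51 rod spacing 90.0
cols mid profile [(54, np.int64(105)), (55, np.int64(95)), (56, np.int64(86)), (57, np.int64(74)), (58, np.int64(80)), (59, np.int64(144)), (60, np.int64(200)), (61, np.int64(208)), (62, np.int64(207)), (63, np.int64(207)), (64, np.int64(206)), (65, np.int64(197)), (66, np.int64(180)), (67, np.int64(152)), (68, np.int64(126)), (69, np.int64(117)), (70, np.int64(115)), (71, np.int64(117)), (72, np.int64(128)), (73, np.int64(133)), (74, np.int64(134)), (75, np.int64(133))] [(196, np.int64(144)), (197, np.int64(153)), (198, np.int64(157)), (199, np.int64(157)), (200, np.int64(159)), (201, np.int64(159)), (202, np.int64(159)), (203, np.int64(160)), (204, np.int64(160)), (205, np.int64(160)), (206, np.int64(168)), (207, np.int64(193)), (208, np.int64(207)), (209, np.int64(208)), (210, np.int64(
[... 804 characters left out ...]
(144)), (149, np.int64(144)), (150, np.int64(143)), (151, np.int64(144)), (152, np.int64(144)), (153, np.int64(144)), (154, np.int64(139)), (155, np.int64(123)), (156, np.int64(122)), (157, np.int64(130)), (158, np.int64(131)), (159, np.int64(132)), (160, np.int64(131)), (161, np.int64(132)), (162, np.int64(131)), (163, np.int64(132)), (164, np.int64(133)), (165, np.int64(132))]
fitted [319 136  26  18 449] [331.59465479 144.14699332] [522.6 121.3 140. ]
midx 483.7770239769906 block x 483.98087752799586 block y 231.58188752136022
shoulder top edge 246.59220060276112
sh bot 213.157054417042
60 309.7
62 307.9
64 306.0
66 304.2
68 302.3
70 300.4
204 162.3
206 160.1
208 157.8
210 155.5
212 153.2
```

The rod spacing comes out at exactly 90.0 mm and the pump yaw at -12.5°. The fitted cassette is almost in the middle, so each gap is about 56 mm. The narrow one goes in the housing-side gap and the wide one in the near gap.

The tool can't pitch, so each cassette will be fitted in four steps:
1. Set the foot on the front rod, shifted 16 mm to the rear.
2. Let the hook end tilt down inside the loosely opened fingers.
3. Draw it forward onto the rear rod.
4. Press the foot end down.

```bash
cat >> h.py <<'E'
th=np.radians(-12.51);EX=np.array([np.cos(th),np.sin(th)]);EY=np.array([-EX[1],EX[0]])
def W(px,py,z): # pump coords -> world
    return [*(EX*(483.8+px)+EY*(231.8+py)),z]
def pc(p): return np.round([p[0]*EX[0]+p[1]*EX[1]-483.8,p[0]*EY[0]+p[1]*EY[1]-231.8,p[2]],1)
E
python3 -c "
from h import *
print(moves(W(16,44,200)),W(16,44,200))"
```

```text
[ 8.46  2.55 11.89] [np.float64(547.6748963381679), np.float64(160.99033486820596), 200]
```

Request:
{"api": "step_arm", "payload": {"plan": [[[4, 1.3, 0, 0.028, 0.2], [8, 2.5, 3, 0.028, 0.2], [8.45, 2.55, 8, 0.028, 0.2], [8.45, 2.55, 11.9, 0.028, 0.2], [8.45, 2.55, 11.9, 0.028, 0.2], [8.45, 2.55, 11.9, 0.028, 0.2]]]}}

```text
time_s: 5.32
ee_pos: [548.9, 161.4, 201.7]
ee_rot: [179.8, -0.1, 77.4]
force: [1.2, -0.1, -1.1]
gripper_width: 40.0
gripper_force: 20.0
```

```bash
python3 - <<'E'
from h import *
s=state();I=grab_frame("wrist");cv2.imwrite("pics/w3.png",I);cv2.imwrite("pics/s3.png",grab_frame("side"));print(pc(s["ee_pos"]),s["ee_rot"],s["force"],s["gripper_width"])
print(proj("side",W(0,0,110)))
# plate/cassette columns: expected pixel of fitted & far plate from calibration, and held body top edges
for v in (W(0,72,100),W(0,16,108),W(16,44+14,200+2.6)): print(proj("wrist",np.array(v),s).round(1))
c=I[0:230,200:460];cv2.imwrite("pics/w3c.png",cv2.resize(np.hstack([c]),None,fx=2.5,fy=2.5))
E
```

```text
[ 17.1  44.7 201.7] [ 1.79837805e+02 -7.63662914e-02  7.74429537e+01] [ 1.2232533  -0.09507126 -1.0652485 ] 40.04728880883485
[302.72402073 174.11097541]
[298.2 174. ]
[299.  249.6]
[318.7 245.9]
```

View pics/w3c.png

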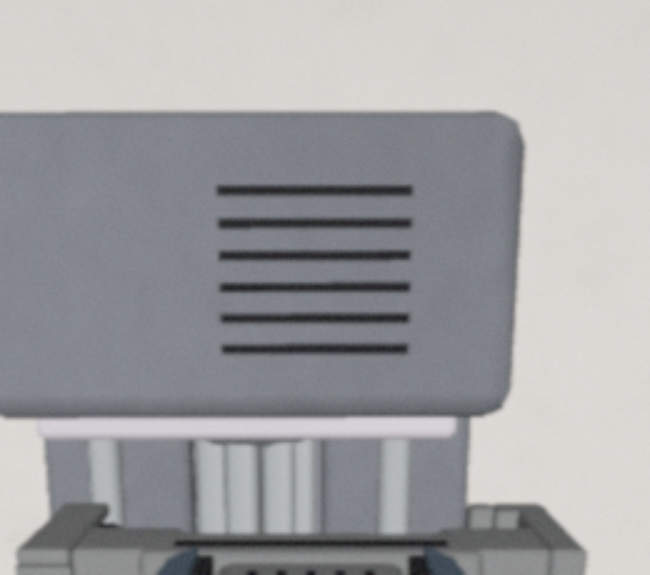

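The plate's inner edge is where I predicted (row 175 against 174), and the cassette is parallel to the rods. I'll lower it onto the front rod.

Request:
{"api": "step_arm", "payload": {"plan": [[[0, 0, 2, 0, 0.2], [0, 0, 3.6, 0, 0.2], [0, 0, 4.0, 0, 0.2], [0, 0, 4.15, 0, 0.2], [0, 0, 4.2, 0, 0.2], [0, 0, 4.2, 0, 0.2]]], "newtons": 12}}

```text
time_s: 6.18
ee_pos: [547.6, 161.8, 158.8]
ee_rot: [180.0, -0.0, 77.5]
force: [-1.8, -0.9, 4.6]
gripper_width: 40.1
gripper_force: 12.0
```

Contact came at the expected height. Now I'll loosen the fingers stepwise, following the tilt to the rear.

Request:
{"api": "step_arm", "payload": {"plan": [[[0, 0.1, 0, 0, 0.46], [0, 0.3, 0, 0, 0.48], [0, 0.5, 0.1, 0, 0.5], [0, 0.7, 0.2, 0, 0.52], [0, 0.9, 0.3, 0, 0.54], [0, 1.1, 0.4, 0, 0.56], [0, 1.2, 0.4, 0, 0.58], [0, 1.2, 0.4, 0, 0.6], [0, 1.2, 0.4, 0, 0.6]]]}}

```text
time_s: 7.3
ee_pos: [559.3, 159.2, 154.0]
ee_rot: [180.0, 0.0, 77.5]
force: [-0.0, 0.6, -0.6]
gripper_width: 54.6
gripper_force: 0.0
```

```bash
python3 - <<'E'
from h import *
s=state();I=grab_frame("wrist");S=grab_frame("side");print(pc(s["ee_pos"]),s["force"],s["gripper_width"],s["gripper_force"])
a=cv2.resize(I[200:340,190:470],None,fx=2,fy=2,interpolation=cv2.INTER_CUBIC);b=cv2.resize(S[130:210,240:380],(560,320),interpolation=cv2.INTER_CUBIC)
cv2.imwrite("pics/m4.png",np.vstack([a,b]))
E
```

```text
[ 27.7  44.8 154. ] [-0.02048753  0.60163936 -0.58087673] 54.57191484379746 0.0
```

View pics/m4.png

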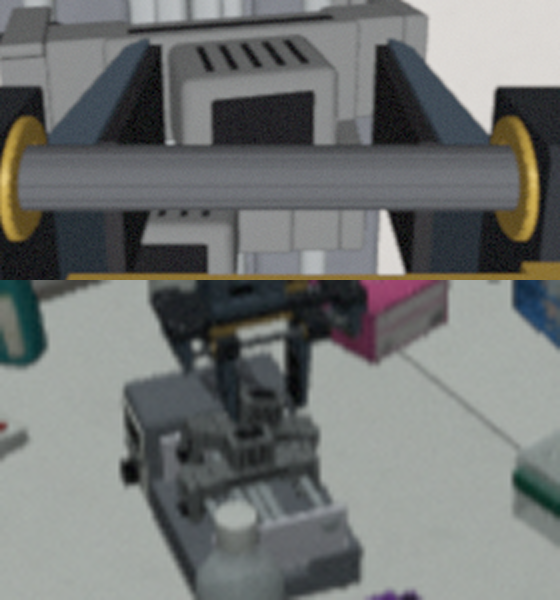

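The cassette now lies tilted with the hook end down: in the wrist view its right end is lower, and there's clearance to both fingers. I'll draw it forward with the rear finger.

Request:
{"api": "step_arm", "payload": {"plan": [[[0, -0.3, 0.3, 0, 0.6], [0, -0.7, 0.4, 0, 0.6], [0, -1.0, 0.4, 0, 0.6], [0, -1.2, 0.4, 0, 0.6], [0, -1.4, 0.4, 0, 0.6], [0, -1.6, 0.4, 0, 0.6], [0, -1.8, 0.4, 0, 0.6], [0, -1.9, 0.4, 0, 0.6], [0, -2.0, 0.4, 0, 0.6], [0, -2.0, 0.4, 0, 0.6]]]}}

```text
time_s: 8.65
ee_pos: [539.3, 163.6, 149.7]
ee_rot: [-179.9, 0.0, 77.5]
force: [-0.2, 0.1, -0.8]
gripper_width: 54.6
gripper_force: 0.0
```

Request:
{"api": "step_arm", "payload": {"plan": [[[0, -0.1, 0, 0, 0.6], [0, -0.2, 0, 0, 0.6], [0, -0.3, 0, 0, 0.6], [0, -0.4, 0, 0, 0.6], [0, -0.4, 0, 0, 0.6]]]}}

```text
time_s: 9.28
ee_pos: [535.8, 164.5, 149.9]
ee_rot: [-180.0, 0.0, 77.5]
force: [0.0, -0.4, -0.9]
gripper_width: 54.9
gripper_force: 0.0
```

```bash
python3 - <<'E'
from h import *
s=state();I=grab_frame("wrist");S=grab_frame("side");print(pc(s["ee_pos"]),s["force"],s["gripper_width"],s["gripper_force"])
a=cv2.resize(I[180:340,190:470],None,fx=2,fy=2,interpolation=cv2.INTER_CUBIC);b=cv2.resize(S[130:200,240:380],(560,280),interpolation=cv2.INTER_CUBIC)
cv2.imwrite("pics/m5.png",np.vstack([a,b]))
E
```

```text
[  3.7  44.8 149.9] [ 0.01409383 -0.41737834 -0.87027784] 54.89666594748392 0.0
```

View pics/m5.png

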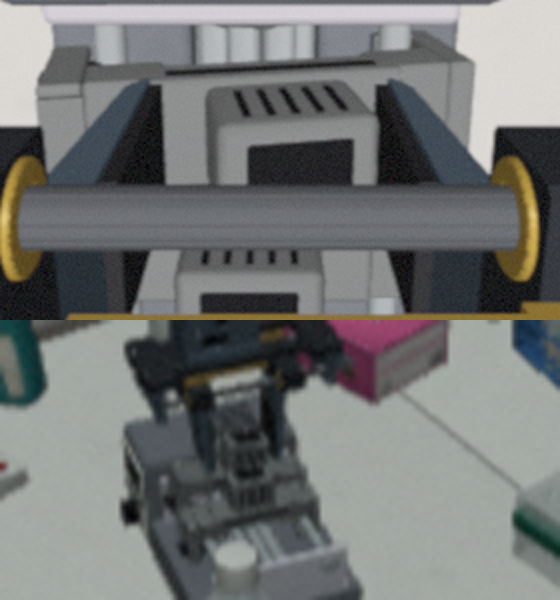

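The block now touches the rear finger and the foot end is over the front rod. I'll push on in small steps until it resists.

Request:
{"api": "step_arm", "payload": {"plan": [[[0, -0.1, 0, 0, 0.6], [0, -0.2, 0, 0, 0.6], [0, -0.3, 0, 0, 0.6], [0, -0.3, 0, 0, 0.6]]]}}

```text
time_s: 9.88
ee_pos: [532.9, 165.1, 149.9]
ee_rot: [-180.0, 0.0, 77.5]
force: [-0.9, 0.3, -0.0]
gripper_width: 54.6
gripper_force: 0.0
```

Request:
{"api": "step_arm", "payload": {"plan": [[[0, -0.1, 0, 0, 0.6], [0, -0.2, 0, 0, 0.6], [0, -0.3, 0, 0, 0.6], [0, -0.3, 0, 0, 0.6]]]}}

```text
time_s: 10.38
ee_pos: [529.9, 165.7, 149.9]
ee_rot: [-180.0, 0.0, 77.5]
force: [-1.1, -1.1, -0.2]
gripper_width: 54.9
gripper_force: 0.0
```

Request:
{"api": "step_arm", "payload": {"plan": [[[0, -0.1, 0, 0, 0.6], [0, -0.2, 0, 0, 0.6], [0, -0.3, 0, 0, 0.6], [0, -0.3, 0, 0, 0.6]]]}}

```text
time_s: 10.88
ee_pos: [528.9, 166.1, 150.1]
ee_rot: [179.8, -0.0, 77.5]
force: [6.3, -1.2, -3.8]
gripper_width: 54.4
gripper_force: 3.0
```

```bash
python3 - <<'E'
from h import *
s=state();I=grab_frame("wrist");cv2.imwrite("pics/w6.png",I);print(pc(s["ee_pos"]),s["force"])
# edge/dark features: block dark top patch and long dark slit lines on near face
g=cv2.cvtColor(I,cv2.COLOR_BGR2GRAY)
n,L,st,ce=cv2.connectedComponentsWithStats((g<60).astype(np.uint8))
for i in range(1,n):
    if st[i,4]>60 and st[i,1]>180 and st[i,1]<320 and 220<ce[i,0]<420:
        ys,xs=np.where(L==i);print(st[i],ce[i].round(1),"slope",np.polyfit(xs,ys,1)[0].round(3) if st[i,2]>40 else "")
for nm,P in(("slit L fitted",W(-20,60,100)),("blockTL",W(-20,58,140)),("blockTR",W(20,58,140)),("darkc",W(0,44,140)),("endL",W(-64,60,108)),("endR",W(64,60,108))):print(nm,proj("wrist",np.array(P),s).round(1))
a=cv2.resize(I[160:320,180:480],None,fx=2.5,fy=2.5,interpolation=cv2.INTER_CUBIC)
cv2.imwrite("pics/w6c.png",a)
E
```

```text
[ -3.4  44.9 150.1] [ 6.28712112 -1.16688501 -3.76229451]
[277 210 103   6 209] [328.  212.8] slope -0.039
[ 236  223   37   50 1074] [258.7 253. ] slope 
[378 222  34  51 982] [390.1 252.7] slope 
[    0   242   640   158 46959] [284.3 344.6] slope 0.041
[ 314  250   53   23 1136] [340.5 261.4] slope -0.03
slit L fitted [293.6 210.3]
blockTL [287.1 237.8]
blockTR [369.4 237.7]
darkc [328.2 264.2]
endL [215.6 214.4]
endR [438.8 214.1]
```

```bash
python3 - <<'E'
from h import *
s=state()
def cas(p,a,gx,gz,gy=44.9): # cassette frame point -> world
    x,y,z=p;c,q=np.cos(a),np.sin(a);return np.array(W(gx+x*c+z*q,gy+y,gz-x*q+z*c))
for nm,a,gx,gz in(("hook7",7,None,0),("hook12",12,None,0),("liptop",0,3.5,146)):
    a=np.radians(a)
    if gx is None: gx=45-(46*np.cos(a)-39*np.sin(a));gz=85-(-46*np.sin(a)-39*np.cos(a))
    print(nm,round(gx,1),round(gz,1),[proj("wrist",cas(p,a,gx,gz),s).round(1).tolist() for p in((-11.5,0,16),(11.5,0,16),(-64,16,-16),(64,16,-16))])
E
```

```text
hook7 4.1 129.3 [[317.2, 268.6], [364.3, 265.9], [213.1, 220.2], [440.5, 211.4]]
hook12 8.1 132.7 [[329.0, 272.6], [375.7, 267.9], [214.6, 225.8], [442.4, 210.5]]
liptop 3.5 146 [[310.6, 284.5], [363.5, 284.4], [209.6, 225.6], [459.7, 225.2]]
```

View pics/w6c.png

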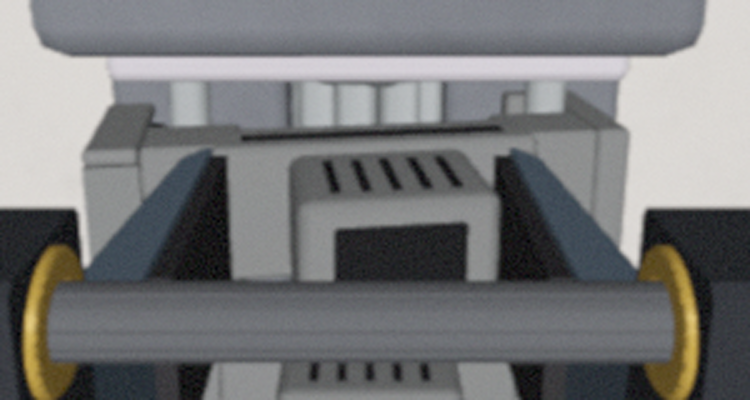

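The ends match the hooked prediction (tilt about 8°), so the hook is under the rear rod and bottomed at 6 N. I'll back off, rise, close the fingers and move over the foot end.

Request:
{"api": "step_arm", "payload": {"plan": [[[0, 0.4, 0, 0, 0.65], [0, 0.4, -1, 0, 0.65], [0, 0.4, -5, 0, 0.5], [0, -2.5, -5, 0, 0.1], [0, -5.5, -5, 0, 0], [0, -5.5, -4, 0, 0], [0, -5.5, -2, 0, 0], [0, -5.5, -0.8, 0, 0], [0, -5.5, -0.2, 0, 0], [0, -5.5, 0, 0, 0], [0, -5.5, 0, 0, 0]]]}}

```text
time_s: 12.3
ee_pos: [473.8, 178.3, 150.1]
ee_rot: [180.0, -0.0, 77.5]
force: [0.4, 0.6, 0.7]
gripper_width: 0.5
gripper_force: 0.0
```

```bash
python3 -c "
from h import *
s=state();print(pc(s['ee_pos']),s['force'],s['gripper_width'])"
```

```text
[-59.9  44.9 150.1] [0.3670106  0.59105512 0.70769445] 0.5334576117454699
```

Request:
{"api": "step_arm", "payload": {"plan": [[[0, 0, 0.3, 0, 0], [0, 0, 0.5, 0, 0], [0, 0, 0.7, 0, 0], [0, 0, 0.9, 0, 0], [0, 0, 1.0, 0, 0], [0, 0, 1.0, 0, 0]]]}}

```text
time_s: 13.05
ee_pos: [473.3, 178.3, 139.9]
ee_rot: [180.0, 0.0, 77.5]
force: [-1.5, -0.3, 1.7]
gripper_width: 0.2
gripper_force: 1.0
```

Request:
{"api": "step_arm", "payload": {"plan": [[[0, 0, 0.15, 0, 0], [0, 0, 0.3, 0, 0], [0, 0, 0.4, 0, 0], [0, 0, 0.5, 0, 0], [0, 0, 0.5, 0, 0]]]}}

```text
time_s: 13.68
ee_pos: [473.5, 178.2, 134.8]
ee_rot: [-180.0, 0.0, 77.5]
force: [0.3, -0.1, -0.1]
gripper_width: 0.4
gripper_force: 0.0
```

Request:
{"api": "step_arm", "payload": {"plan": [[[0, 0, 0.1, 0, 0], [0, 0, 0.2, 0, 0], [0, 0, 0.3, 0, 0], [0, 0, 0.3, 0, 0]]]}}

```text
time_s: 14.18
ee_pos: [473.4, 178.2, 131.8]
ee_rot: [-180.0, 0.0, 77.5]
force: [-0.1, -0.1, 0.0]
gripper_width: 0.4
gripper_force: 0.0
```

Request:
{"api": "step_arm", "payload": {"plan": [[[0, 0, 0.1, 0, 0], [0, 0, 0.2, 0, 0], [0, 0, 0.3, 0, 0], [0, 0, 0.3, 0, 0]]]}}

```text
time_s: 14.68
ee_pos: [473.5, 178.3, 130.1]
ee_rot: [180.0, -0.0, 77.5]
force: [-1.8, -0.5, 7.7]
gripper_width: 0.8
gripper_force: 4.2
```

```bash
python3 - <<'E'
from h import *
s=state();I=grab_frame("wrist");cv2.imwrite("pics/w7.png",I);print(pc(s["ee_pos"]),s["force"])
g=cv2.cvtColor(I,cv2.COLOR_BGR2GRAY)
n,L,st,ce=cv2.connectedComponentsWithStats((g<60).astype(np.uint8))
for i in range(1,n):
    if st[i,4]>60: print(st[i],ce[i].round(1))
for nm,P in(("darkc",W(0,44.9,140)),("dL",W(-11.5,44.9,140)),("dR",W(11.5,44.9,140)),("fit",W(0,0,140)),("endL",W(-64,60,108)),("endR",W(61,60,108))):print(nm,proj("wrist",np.array(P),s).round(1))
E
```

```text
[-60.2  44.8 130.1] [-1.84412339 -0.46182965  7.74677818]
[447  60 113   5 563] [503.  62.]
[445  79 112   5 547] [501.2  81. ]
[277  90  10  37 341] [281.5 108.1]
[444  98 110   5 472] [497.6  99.7]
[442 116 109   5 436] [499.9 118. ]
[441 134 107   4 417] [494.4 135.5]
[439 152 106   4 376] [492.1 153.3]
[376 220 114   2 226] [432.5 220.5]
[315 222   8  51 348] [318.9 248.3]
[326 222   8  51 343] [329.  248.5]
[415 232  13  15  66] [421.2 239.6]
[427 232  15  15  66] [434.  239.5]
[439 232  16  15  65] [446.7 239.5]
[451 232  18  15  71] [459.4 239.4]
[464 232  18  15  70] [472.5 239.4]
[ 326  241  160   95 6875] [390.  283.1]
[    0   242   640   158 37108] [318.1 356.5]
[ 210  242  112   95 5375] [265.4 282.3]
[280 288  27  27 179] [294.6 299.1]
[446 314  16  22  86] [453.3 324.8]
[457 314  17  22  85] [465.2 324.8]
darkc [457.8 281.8]
dL [431.7 281.8]
dR [483.9 281.8]
fit [448.3 367.5]
endL [314.1 225.5]
endR [555.4 225.4]
```

The top is level and met at exactly the seated height (tip at 108 mm). A little extra press will confirm it; then I lift and compare with the fitted cassette.

Request:
{"api": "step_arm", "payload": {"plan": [[[0, 0, 0.1, 0, 0], [0, 0, 0.15, 0, 0], [0, 0, 0.15, 0, 0]]]}}

```text
time_s: 15.1
ee_pos: [473.1, 178.4, 129.7]
ee_rot: [180.0, -0.0, 77.5]
force: [-6.3, -0.5, 16.9]
gripper_width: 0.3
gripper_force: 8.3
```

Request:
{"api": "step_arm", "payload": {"plan": [[[0, 0, -0.3, 0, 0], [0, 0, -5, 0, 0.1], [0, 3, -10, 0, 0.1], [-5, 6, -16, 0, 0.1], [-5, 6, -18, 0, 0.1], [-5, 6, -18, 0, 0.1]]]}}

```text
time_s: 15.85
ee_pos: [522.8, 115.8, 310.1]
ee_rot: [179.7, -0.1, 77.4]
force: [1.3, -0.5, -0.6]
gripper_width: 9.4
gripper_force: 0.0
```

```bash
python3 - <<'E'
from h import *
s=state();I=grab_frame("wrist");cv2.imwrite("pics/w8.png",I);print(pc(s["ee_pos"]),s["force"])
g=cv2.cvtColor(I,cv2.COLOR_BGR2GRAY)
n,L,st,ce=cv2.connectedComponentsWithStats((g<62).astype(np.uint8))
for i in range(1,n):
    if st[i,4]>200 and st[i,1]<240: print(st[i],ce[i].round(1),pc(ray("wrist",*ce[i],140,s)))
for y in(0,44.8):print(y,proj("wrist",np.array(W(0,y,140)),s).round(1))
E
```

```text
[  1.5  -5.5 310.1] [ 1.25995498 -0.45912344 -0.57107105]
[305 126  27  18 486] [318.  134.5] [ -1.4  45.2 140. ]
[517 172  69 102 628] [534.1 216.1] [206.2 -32.8 140. ]
[307 176  26  17 441] [319.5 184. ] [ -0.3  -0.4 140. ]
[300 223  15  51 466] [308.7 250.8] [-11.3 -67.7 140. ]
[334 223  14  51 469] [338.9 250.4] [ 18.5 -67.4 140. ]
0 [319.8 183.5]
44.8 [319.5 134.9]
```

The narrow cassette lies level, 45.2 mm along the rods, with the same x and image size as the fitted one, and it was stiff under 17 N. It's seated. Now the wide one: move behind it so the camera sees it.

```bash
python3 -c "
from h import *
print(moves([458,-420,270]))"
```

```text
[-53.72   5.44   3.76]
```

Request:
{"api": "step_arm", "payload": {"plan": [[[-5, 0.5, 0, 0, 0.5], [-11, 1, 0, 0, 1], [-17, 1.7, 0, -0.03, 1], [-23, 2.4, 0, -0.06, 1], [-29, 3, 0, -0.1, 1], [-35, 3.6, 0, -0.15, 1], [-41, 4.2, 1, -0.2, 1], [-47, 5, 2, -0.218, 1], [-52, 5.3, 3.5, -0.218, 1], [-53.7, 5.4, 3.8, -0.218, 1], [-53.7, 5.4, 3.8, -0.218, 1], [-53.7, 5.4, 3.8, -0.218, 1]]]}}

```text
time_s: 17.4
ee_pos: [458.4, -417.8, 269.7]
ee_rot: [180.0, -0.0, 90.1]
force: [-0.6, 0.6, 0.4]
gripper_width: 90.9
gripper_force: 0.0
```

```bash
python3 - <<'E'
from h import *
s=state();I=grab_frame("wrist");cv2.imwrite("pics/w9.png",I);print(s["ee_pos"],s["ee_rot"])
g=cv2.cvtColor(I,cv2.COLOR_BGR2GRAY);p=proj("wrist",np.array([458,-376,72.]),s);print(p)
u,v=p.astype(int);m=(g<60).astype(np.uint8);n,L,st,ce=cv2.connectedComponentsWithStats(m);l=L[v,u];print(st[l],ce[l],ray("wrist",*ce[l],72,s).round(1))
m=(g<165).astype(np.uint8);n,L,st,ce=cv2.connectedComponentsWithStats(m[:225]);l=L[min(v,220),u];print(st[l])
k=max(cv2.findContours((L==l).astype(np.uint8),0,1)[0],key=len);r=cv2.minAreaRect(k);print(r,[ray("wrist",*b,40,s)[:2].round(1).tolist() for b in cv2.boxPoints(r)])
E
```

```text
[ 458.35927478 -417.81077475  269.67426973] [ 1.79984090e+02 -4.55346756e-02  9.00871890e+01]
[321.90970561 140.92482382]
[310 128  25  35 875] [322. 145.] [ 458.1 -380.    72. ]
[ 262  117  117   52 5624]
((320.0, 142.5), (51.0, 116.0), 90.0) [[394.6, -354.0], [517.2, -353.9], [519.4, -408.4], [392.1, -408.4]]
```

The wide grip centre is at (458,-380), yaw about 0. Grasp and lift, then move to the pump.

Request:
{"api": "step_arm", "payload": {"plan": [[[2, 0, 4, 0, 1], [3.7, 0, 9, 0, 1], [3.75, 0, 14, 0, 1], [3.75, 0, 18, 0, 1], [3.75, 0, 20, 0, 1], [3.75, 0, 20.05, 0, 0.6], [3.75, 0, 20.05, 0, 0.3], [3.75, 0, 20.05, 0, 0.3], [3.75, 0, 20.05, 0, 0.3], [3.75, 0, 20.05, 0, 0.3], [3.75, 0, 20.05, 0, 0.3], [3.75, 0, 20.05, 0, 0.3], [3.75, 0, 18, 0, 0.3], [3.75, 0, 13, 0, 0.3], [3.75, 0, 7, 0, 0.3], [3.75, 0, 1, 0, 0.3], [3.75, 0, -5, 0, 0.3], [3.75, 0, -5, 0, 0.3]]], "newtons": 20}}

```text
time_s: 19.7
ee_pos: [459.4, -383.2, 324.5]
ee_rot: [179.5, 0.4, 90.0]
force: [-0.1, 0.4, -3.3]
gripper_width: 39.9
gripper_force: 20.0
```

```bash
python3 - <<'E'
from h import *
s=state();print(s["ee_pos"],s["gripper_width"],moves(W(16,-44,320)))
E
```

```text
[ 459.41346916 -383.20447728  324.47896158] 39.889977219854025 [45.83  6.92  0.19]
```

Request:
{"api": "step_arm", "payload": {"plan": [[[3, 1, 0, 0, 0.3], [8, 2, 0, 0, 0.3], [14, 3.5, 0, 0.03, 0.3], [20, 4.5, 0, 0.07, 0.3], [26, 5.5, 0, 0.11, 0.3], [32, 6.5, 0, 0.15, 0.3], [38, 7, 0, 0.19, 0.3], [43, 7, 0, 0.22, 0.3], [45.5, 7, 2, 0.22, 0.3], [45.5, 7, 6, 0.22, 0.3], [45.5, 7, 9, 0.22, 0.3], [45.5, 7, 11, 0.22, 0.3], [45.5, 7, 11, 0.22, 0.3], [45.5, 7, 11, 0.22, 0.3]]]}}

```text
time_s: 21.45
ee_pos: [527.8, 73.0, 209.2]
ee_rot: [-180.0, 0.0, 77.4]
force: [-0.0, -0.3, -3.5]
gripper_width: 40.4
gripper_force: 20.0
```

```bash
python3 - <<'E'
from h import *
s=state();I=grab_frame("wrist");cv2.imwrite("pics/w10.png",I);print(pc(s["ee_pos"]),s["ee_rot"],s["force"],s["gripper_width"])
g=cv2.cvtColor(I,cv2.COLOR_BGR2GRAY)
z=s["ee_pos"][2]-13.4
n,L,st,ce=cv2.connectedComponentsWithStats((g<62).astype(np.uint8))
for i in range(1,n):
    if st[i,4]>150 and st[i,1]<300: print(st[i],ce[i].round(1),pc(ray("wrist",*ce[i],140,s)),pc(ray("wrist",*ce[i],z+16,s)))
# columns profile over fingers' gap for the held cassette edge and fitted edge
for u in (250,262,275,365,385,400):
    c=cv2.GaussianBlur(g,(3,3),0)[150:260,u].astype(int);d=np.diff(c);k=[i for i in range(1,len(d)-1) if abs(d[i])>=7 and abs(d[i])>=abs(d[i-1]) and abs(d[i])>abs(d[i+1])]
    print(u,[(i+150.5,int(d[i])) for i in k])
for nm,P in(("fit far edge",W(-30,16,108)),("fit near edge",W(-30,-16,108)),("held +y edge",W(-14,-44+25,z-16)),("held block +y",W(16,-44+23,z+16)),("narrow",W(0,45.2-16,108))):print(nm,proj("wrist",np.array(P),s).round(1))
E
```

```text
[ 15.7 -46.2 209.2] [-1.79978474e+02  5.89945324e-03  7.73874506e+01] [-0.04521208 -0.33528887 -3.53627361] 40.40034444377846
[ 272   62   42   31 1268] [292.5  77.3] [ -1.4  45.2 140. ] [  4.7  39.7 211.8]
[ 277  141   40   27 1073] [296.6 154. ] [-1.0e-01 -1.0e-01  1.4e+02] [  5.6   9.3 211.8]
[    0   153   640   247 58445] [323.8 332.7] [  16.6 -129.2  140. ] [ 16.7 -77.2 211.8]
[269 196 110   3 223] [324.8 196.7] [ 17.5 -27.8 140. ] [ 17.4  -9.2 211.8]
[ 72 214  19  15 159] [ 80.4 220.7] [-143.3  -43.6  140. ] [-90.5 -19.9 211.8]
[258 222  24  52 653] [272.4 254.2] [-18.  -67.8 140. ] [ -6.4 -36.1 211.8]
[367 222  24  52 658] [375.3 254.4] [ 51.6 -68.1 140. ] [ 40.2 -36.3 211.8]
[ 296  234   56   40 2159] [323.8 253. ] [ 16.8 -67.  140. ] [ 16.9 -35.5 211.8]
250 [(170.5, 11), (192.5, -24), (199.5, 15), (246.5, -15)]
262 [(168.5, -11), (192.5, -14), (200.5, 14), (229.5, -16)]
275 [(172.5, -14), (175.5, 12), (195.5, -27), (198.5, 27), (219.5, -25)]
365 [(168.5, -10), (170.5, 7), (195.5, -27), (198.5, 29), (219.5, -7), (223.5, 8)]
385 [(192.5, -10), (200.5, 14), (227.5, -14)]
400 [(184.5, -41), (187.5, 9), (192.5, -13), (199.5, 15), (248.5, -14)]
fit far edge [256.9 125.1]
fit near edge [259.2 170.2]
held +y edge [265.4 199.6]
held block +y [321.7 222.5]
narrow [299.2 105.5]
```

The fitted cassette's near edge is where predicted (170 px). The held wide body sits 2 mm off the TCP, with its centre at y ≈ -44.2, which is the middle of the gap to within about 1 mm. I'll lower it partway and check again.

Request:
{"api": "step_arm", "payload": {"plan": [[[0, 0, 1.5, 0, 0.3], [0, 0, 2.6, 0, 0.3], [0, 0, 2.8, 0, 0.3], [0, 0, 2.8, 0, 0.3]]]}}

```text
time_s: 22.0
ee_pos: [527.8, 73.0, 181.3]
ee_rot: [-180.0, 0.0, 77.4]
force: [-0.4, -0.1, -2.4]
gripper_width: 39.5
gripper_force: 20.0
```

```bash
cat > e.py <<'E'
from h import *
import sys
def edges(tag):
    s=state();I=grab_frame("wrist");cv2.imwrite(f"pics/{tag}.png",I);print(pc(s["ee_pos"]),s["ee_rot"][2].round(2),s["force"].round(1),s["gripper_width"].round(1))
    g=cv2.GaussianBlur(cv2.cvtColor(I,cv2.COLOR_BGR2GRAY),(3,3),0);z=s["ee_pos"][2]-13.4
    for u in (250,262,275,365,385,400):
        d=np.diff(g[120:260,u].astype(int));k=[i for i in range(1,len(d)-1) if abs(d[i])>=7 and abs(d[i])>=abs(d[i-1]) and abs(d[i])>abs(d[i+1])]
        print(u,[(i+120.5,int(d[i]),float(pc(ray("wrist",u,i+120.5,108,s))[1]),float(pc(ray("wrist",u,i+120.5,z-16,s))[1])) for i in k])
edges(sys.argv[1])
E
python3 e.py w11
```

```text
Traceback (most recent call last):
  File "e.py", line 9, in <module>
    edges(sys.argv[1])
    ~~~~~^^^^^^^^^^^^^
  File "e.py", line 4, in edges
    s=state();I=grab_frame("wrist");cv2.imwrite(f"pics/{tag}.png",I);print(pc(s["ee_pos"]),s["ee_rot"][2].round(2),s["force"].round(1),s["gripper_width"].round(1))
                                                                                                                                       ^^^^^^^^^^^^^^^^^^^^^^^^
AttributeError: 'float' object has no attribute 'round'
```

```bash
sed -i 's/,s\["gripper_width"\].round(1)//' e.py; python3 e.py w11
```

```text
[ 15.9 -46.2 181.6] 77.4 [ 0.7  0.2 -3.3]
250 [(126.5, -14, 16.6, 18.9), (128.5, 20, 15.3, 17.9), (176.5, -13, -15.2, -6.5), (178.5, 8, -16.5, -7.6), (191.5, -13, -25.2, -14.6), (199.5, 16, -30.7, -18.9), (246.5, -15, -64.0, -45.6)]
262 [(126.5, -15, 16.5, 18.9), (128.5, 21, 15.3, 17.9), (133.5, -10, 12.2, 15.5), (136.5, 8, 10.4, 14.0), (181.5, -11, -18.5, -9.2), (184.5, 10, -20.5, -10.8), (191.5, -14, -25.2, -14.6), (200.5, 14, -31.4, -19.5), (229.5, -15, -51.7, -35.7)]
275 [(126.5, -20, 16.5, 18.9), (128.5, 18, 15.3, 17.9), (131.5, -26, 13.4, 16.4), (134.5, 17, 11.6, 14.9), (144.5, -39, 5.4, 9.9), (176.5, 38, -15.3, -6.6), (182.5, -16, -19.2, -9.8), (195.5, -22, -28.0, -16.8), (198.5, 28, -30.0, -18.4), (219.5, -26, -44.6, -30.1)]
365 [(125.5, -24, 17.0, 19.3), (128.5, 10, 15.1, 17.8), (177.5, 20, -16.1, -7.2), (194.5, -40, -27.5, -16.3), (198.5, 27, -30.2, -18.5), (219.5, -8, -44.7, -30.2), (223.5, 10, -47.6, -32.5)]
385 [(125.5, -9, 17.0, 19.2), (128.5, 12, 15.1, 17.8), (175.5, -11, -14.8, -6.2), (192.5, -12, -26.1, -15.3), (199.5, 13, -30.9, -19.1), (228.5, -15, -51.2, -35.3)]
400 [(184.5, -43, -20.8, -11.0), (192.5, -12, -26.2, -15.3), (199.5, 16, -30.9, -19.1), (249.5, -13, -66.5, -47.6)]
```

The edge is at -19.0 mm, so the body is centred at -44.0 with about 3 mm clearance on each side. Lower it onto the front rod.

Request:
{"api": "step_arm", "payload": {"plan": [[[0, 0, 1, 0, 0.3], [0, 0, 1.7, 0, 0.3], [0, 0, 2.0, 0, 0.3], [0, 0, 2.15, 0, 0.3], [0, 0, 2.23, 0, 0.3], [0, 0, 2.23, 0, 0.3]]], "newtons": 12}}

```text
time_s: 22.85
ee_pos: [527.9, 73.0, 159.3]
ee_rot: [180.0, -0.0, 77.4]
force: [0.3, 0.0, -4.2]
gripper_width: 39.8
gripper_force: 12.0
```

Request:
{"api": "step_arm", "payload": {"plan": [[[0, 0, 0.05, 0, 0.3], [0, 0, 0.1, 0, 0.3], [0, 0, 0.1, 0, 0.3]]]}}

```text
time_s: 23.22
ee_pos: [528.0, 73.0, 158.9]
ee_rot: [179.9, -0.0, 77.4]
force: [0.4, 0.1, 4.0]
gripper_width: 39.5
gripper_force: 12.0
```

Contact. Now tilt it by loosening, as before.

Request:
{"api": "step_arm", "payload": {"plan": [[[0, 0.1, 0, 0, 0.46], [0, 0.3, 0, 0, 0.48], [0, 0.5, 0.1, 0, 0.5], [0, 0.7, 0.2, 0, 0.52], [0, 0.9, 0.3, 0, 0.54], [0, 1.1, 0.4, 0, 0.56], [0, 1.2, 0.4, 0, 0.58], [0, 1.2, 0.4, 0, 0.6], [0, 1.2, 0.4, 0, 0.6]]]}}

```text
time_s: 24.35
ee_pos: [539.6, 70.4, 154.2]
ee_rot: [180.0, 0.0, 77.4]
force: [0.1, -1.0, -0.9]
gripper_width: 54.4
gripper_force: 0.0
```

```bash
cat > d.py <<'E'
from h import *
import sys
s=state();I=grab_frame("wrist");cv2.imwrite(f"pics/{sys.argv[1]}.png",I);print(pc(s["ee_pos"]),s["force"].round(1),s["gripper_width"])
g=cv2.cvtColor(I,cv2.COLOR_BGR2GRAY);n,L,st,ce=cv2.connectedComponentsWithStats((g<62).astype(np.uint8))
for i in range(1,n):
    if st[i,4]>100 and st[i,1]>150 and 220<ce[i,0]<430:
        ys,xs=np.where(L==i);print(st[i],ce[i].round(1),np.polyfit(xs,ys,1)[0].round(3) if st[i,2]>45 else "")
gy=float(sys.argv[2]);hw=25
def cas(p,a,gx,gz):
    x,y,z=p;c,q=np.cos(a),np.sin(a);return np.array(W(gx+x*c+z*q,gy+y,gz-x*q+z*c))
for a,sp in((14.1,16),(14.1,10),(10,-1),(7,-1),(0,0)):
    r=np.radians(a);h=45-sp;gx=45-(h*np.cos(r)-39*np.sin(r));gz=85+h*np.sin(r)+39*np.cos(r)
    print(a,sp,"gx",round(gx,1),[proj("wrist",cas(p,r,gx,gz),s).round(1).tolist() for p in((-32,hw,-26),(32,hw,-26),(-13,0,16),(13,0,16),(-64,hw,-16),(61,hw,-16))])
E
python3 d.py w12 -44
```

```text
[ 27.7 -46.2 154.2] [ 0.1 -1.  -0.9] 54.4230756506552
[ 235  152   55   36 1900] [262.  169.3] 0.015
[ 236  222   38   52 1142] [259.2 252.7] 
[ 376  222   37   52 1085] [389.  252.9] 
[ 293  224   51   50 2362] [318.6 249.1] -0.027
[    0   242   640   158 49484] [279.5 343.6] 0.044
14.1 16 gx 26.4 [[252.8, 193.9], [360.2, 187.4], [300.4, 262.3], [351.7, 256.7], [190.5, 202.3], [411.6, 188.3]]
14.1 10 gx 20.6 [[241.8, 194.6], [350.7, 188.0], [288.0, 263.6], [340.2, 257.9], [178.1, 203.1], [402.4, 188.9]]
10 -1 gx 6.5 [[220.4, 193.5], [331.2, 188.8], [256.1, 263.1], [309.8, 259.0], [155.1, 200.8], [383.3, 190.5]]
7 -1 gx 4.1 [[220.1, 191.9], [329.9, 188.5], [250.3, 260.8], [303.7, 257.9], [156.1, 198.1], [381.7, 190.9]]
0 0 gx 0.0 [[222.6, 188.2], [328.7, 187.9], [240.9, 255.1], [292.3, 255.0], [162.2, 192.3], [379.4, 191.7]]
```

```bash
python3 - <<'E'
from h import *
g=cv2.GaussianBlur(cv2.cvtColor(cv2.imread("pics/w12.png"),cv2.COLOR_BGR2GRAY),(3,3),0).astype(int)
for u in range(240,375,12):
    c=g[178:222,u];v=int(c.argmin());print(u,v+178,c[v],end=" | ")
print()
for u in range(170,240,10):
    d=np.diff(g[180:225,u]);print(u,[(i+180.5,int(d[i])) for i in range(len(d)) if abs(d[i])>8])
for v in(190,194,198,202):
    d=np.diff(g[v,150:460]);print(v,[(i+150.5,int(d[i])) for i in range(len(d)) if abs(d[i])>12])
E
```

```text
240 178 34 | 252 185 33 | 264 178 36 | 276 178 35 | 288 207 29 | 300 206 31 | 312 206 32 | 324 206 30 | 336 206 33 | 348 190 54 | 360 188 96 | 372 188 96 | 
170 [(186.5, 26), (187.5, 31), (188.5, 15)]
180 [(186.5, 27), (187.5, 31), (188.5, 14)]
190 [(185.5, -11), (200.5, 9), (201.5, 18), (202.5, 15), (206.5, -10), (207.5, -9), (209.5, 10)]
200 [(185.5, -18), (186.5, -20), (200.5, 15), (201.5, 17), (202.5, 9), (206.5, -14), (208.5, 12), (209.5, 13)]
210 [(185.5, -16), (186.5, -18), (187.5, -10), (199.5, 12), (200.5, 16), (201.5, 11)]
220 [(185.5, -13), (192.5, -15), (193.5, -12), (199.5, 15), (200.5, 14)]
230 [(192.5, -9), (193.5, -12), (194.5, -14), (195.5, -9), (198.5, 13), (199.5, 15), (200.5, 9)]
190 [(184.5, -29), (185.5, -28), (190.5, -13), (210.5, 20), (211.5, 28), (212.5, 13), (214.5, -14), (353.5, 13), (354.5, 13), (401.5, 22), (402.5, 29), (403.5, 17)]
194 [(184.5, -22), (185.5, -30), (186.5, -26), (187.5, -15), (210.5, 16), (401.5, 17), (402.5, 30), (403.5, 21)]
198 [(184.5, -21), (185.5, -37), (186.5, -35), (187.5, -17), (401.5, 20), (402.5, 27), (403.5, 18)]
202 [(183.5, -25), (184.5, -32), (185.5, -21), (205.5, -15), (208.5, 17), (307.5, -14), (311.5, 15), (317.5, -15), (318.5, -19), (319.5, -14), (322.5, 19), (323.5, 16), (328.5, -14), (329.5, -21), (330.5, -18), (333.5, 17), (334.5, 17), (335.5, 13), (343.5, 13), (401.5, 24), (402.5, 26), (403.5, 14)]
```

Tilt is 14° (edge slope -0.06, left end at (190,202) as predicted), and the slot is about 13 mm behind the rod, so the lip is clear. Draw it forward.

Request:
{"api": "step_arm", "payload": {"plan": [[[0, -0.5, 0.3, 0, 0.6], [0, -1.0, 0.4, 0, 0.6], [0, -1.3, 0.4, 0, 0.6], [0, -1.5, 0.4, 0, 0.6], [0, -1.7, 0.4, 0, 0.6], [0, -1.9, 0.4, 0, 0.6], [0, -2.1, 0.4, 0, 0.6], [0, -2.3, 0.4, 0, 0.6], [0, -2.4, 0.4, 0, 0.6], [0, -2.5, 0.4, 0, 0.6], [0, -2.6, 0.4, 0, 0.6], [0, -2.7, 0.4, 0, 0.6], [0, -2.7, 0.4, 0, 0.6]]]}}

```text
time_s: 26.02
ee_pos: [512.8, 76.3, 150.0]
ee_rot: [-180.0, 0.0, 77.4]
force: [0.4, -0.2, -1.2]
gripper_width: 54.9
gripper_force: 0.1
```

```bash
python3 d.py w13 -44
```

```text
[  0.3 -46.2 150. ] [ 0.4 -0.2 -1.2] 54.86770304233611
[ 293  153   55   37 2007] [320.1 170.8] 0.006
[ 237  222   36   52 1081] [258.6 253. ] 
[379 222  33  52 974] [390.4 253.7] 
[ 314  228   53   46 2305] [340.  250.4] -0.036
[    0   233   640   167 49511] [279.3 343.4] 0.045
14.1 16 gx 26.4 [[301.1, 195.6], [407.2, 188.9], [358.3, 266.0], [408.8, 260.1], [242.1, 204.3], [460.3, 189.8]]
14.1 10 gx 20.6 [[290.3, 196.3], [397.9, 189.5], [346.1, 267.4], [397.4, 261.4], [229.8, 205.1], [451.2, 190.4]]
10 -1 gx 6.5 [[267.8, 195.2], [378.4, 190.3], [313.1, 266.9], [366.7, 262.6], [205.0, 202.7], [432.7, 192.1]]
7 -1 gx 4.1 [[266.6, 193.5], [376.9, 190.0], [306.3, 264.4], [360.0, 261.4], [204.6, 199.9], [431.3, 192.5]]
0 0 gx 0.0 [[267.2, 189.7], [375.4, 189.4], [294.5, 258.4], [347.2, 258.3], [207.7, 193.9], [429.3, 193.3]]
```

The patch at columns 314–367 matches a hooked cassette tilted 10°. Push until it resists.

Request:
{"api": "step_arm", "payload": {"plan": [[[0, -0.1, 0, 0, 0.6], [0, -0.2, 0, 0, 0.6], [0, -0.3, 0, 0, 0.6], [0, -0.3, 0, 0, 0.6]]]}}

```text
time_s: 26.58
ee_pos: [510.1, 76.9, 150.1]
ee_rot: [-180.0, 0.0, 77.4]
force: [-0.2, -0.6, -1.4]
gripper_width: 54.1
gripper_force: 0.0
```

Request:
{"api": "step_arm", "payload": {"plan": [[[0, -0.1, 0, 0, 0.6], [0, -0.2, 0, 0, 0.6], [0, -0.2, 0, 0, 0.6], [0, -0.2, 0, 0, 0.6]]]}}

```text
time_s: 27.08
ee_pos: [509.5, 77.1, 150.1]
ee_rot: [179.8, -0.0, 77.4]
force: [4.8, -1.8, -3.8]
gripper_width: 55.1
gripper_force: 2.5
```

```bash
python3 d.py w14 -44 | head -6
```

```text
[ -3.1 -46.1 150.1] [ 4.8 -1.8 -3.8] 55.05515862214751
[ 300  153   55   37 2009] [327.2 170.9] 0.004
[ 236  222   37   52 1090] [258.5 253. ] 
[379 222  34  52 956] [390.6 253.8] 
[ 314  227   53   47 2340] [340.1 250.1] -0.033
[    0   234   640   166 49538] [279.1 343.4] 0.045
```

It bottomed at the same place as the narrow one did. Back off, rise, close the fingers and press.

Request:
{"api": "step_arm", "payload": {"plan": [[[0, 0.4, 0, 0, 0.65], [0, 0.4, -1, 0, 0.65], [0, 0.4, -5, 0, 0.5], [0.2, -2.5, -5, 0, 0.1], [0.2, -5.5, -5, 0, 0], [0.2, -5.5, -4, 0, 0], [0.2, -5.5, -2, 0, 0], [0.2, -5.5, -0.8, 0, 0], [0.2, -5.5, 0, 0, 0], [0.2, -5.5, 0.3, 0, 0], [0.2, -5.5, 0.6, 0, 0], [0.2, -5.5, 0.8, 0, 0], [0.2, -5.5, 0.9, 0, 0]]]}}

```text
time_s: 28.75
ee_pos: [454.8, 91.5, 141.7]
ee_rot: [-180.0, -0.0, 77.4]
force: [-2.5, 0.9, 5.7]
gripper_width: 0.7
gripper_force: 2.3
```

Request:
{"api": "step_arm", "payload": {"plan": [[[0, 0, 0.15, 0, 0], [0, 0, 0.3, 0, 0], [0, 0, 0.45, 0, 0], [0, 0, 0.6, 0, 0], [0, 0, 0.6, 0, 0]]]}}

```text
time_s: 29.38
ee_pos: [455.1, 91.3, 134.9]
ee_rot: [-180.0, 0.0, 77.4]
force: [0.5, 0.6, 0.1]
gripper_width: 0.9
gripper_force: 0.0
```

Request:
{"api": "step_arm", "payload": {"plan": [[[0, 0, 0.15, 0, 0], [0, 0, 0.3, 0, 0], [0, 0, 0.4, 0, 0], [0, 0, 0.5, 0, 0], [0, 0, 0.5, 0, 0]]]}}

```text
time_s: 30.0
ee_pos: [455.0, 91.3, 130.2]
ee_rot: [180.0, 0.0, 77.4]
force: [0.2, -0.4, 1.8]
gripper_width: 0.5
gripper_force: 0.7
```

It behaved like the narrow one: it resisted near 141 mm, snapped down, and is now touched at the seated height. One firm press, then lift clear and look.

Request:
{"api": "step_arm", "payload": {"plan": [[[0, 0, 0.05, 0, 0], [0, 0, 0.1, 0, 0], [0, 0, 0.1, 0, 0]]]}}

```text
time_s: 30.38
ee_pos: [455.0, 91.3, 130.1]
ee_rot: [180.0, -0.0, 77.4]
force: [-3.8, -0.5, 8.6]
gripper_width: 0.5
gripper_force: 4.5
```

Request:
{"api": "step_arm", "payload": {"plan": [[[0, 0, -0.3, 0, 0], [0, 0, -5, 0, 0.1], [0, 3, -10, 0, 0.1], [-2, 6, -16, 0, 0.1], [-4, 6, -20, 0, 0.1], [-4, 6, -20, 0, 0.1], [-4, 6, -20, 0, 0.1]]]}}

```text
time_s: 31.25
ee_pos: [504.3, 39.3, 328.2]
ee_rot: [-179.9, 0.0, 77.4]
force: [0.1, -0.7, -0.7]
gripper_width: 9.1
gripper_force: 0.0
```

```bash
python3 - <<'E'
from h import *
s=state();I=grab_frame("wrist");cv2.imwrite("pics/w15.png",I);T=grab_frame("top");cv2.imwrite("pics/top15.png",T);print(pc(s["ee_pos"]),s["force"].round(1))
g=cv2.cvtColor(I,cv2.COLOR_BGR2GRAY);n,L,st,ce=cv2.connectedComponentsWithStats((g<62).astype(np.uint8))
for i in range(1,n):
    if st[i,4]>200 and st[i,1]<240: print(st[i],ce[i].round(1),pc(ray("wrist",*ce[i],140,s)))
gb=cv2.GaussianBlur(g,(3,3),0).astype(int)
for u in(282,298,345,362):
    d=np.diff(gb[40:235,u]);k=[i for i in range(1,len(d)-1) if abs(d[i])>=9 and abs(d[i])>=abs(d[i-1]) and abs(d[i])>abs(d[i+1])]
    print(u,[(i+40.5,float(pc(ray("wrist",u,i+40.5,108,s))[1])) for i in k])
# undisturbed check: difference of top views round vial & bottle
T0=cv2.imread("pics/top0.png")
for nm,u,v,r in(("vial",401,184,8),("bottle",343,217,16),("purple",342,177,20),("plate",372,135,20)):print(nm,np.abs(T[v-r:v+r,u-r:u+r].astype(int)-T0[v-r:v+r,u-r:u+r]).mean().round(1))
E
```

```text
[ 1.000e-01 -8.420e+01  3.282e+02] [ 0.1 -0.7 -0.7]
[308  33  27  21 546] [320.9  43.3] [ -1.2  44.9 140. ]
[310  87  26  19 493] [322.5  96. ] [ 0.0e+00 -1.0e-01  1.4e+02]
[309 125  26  37 919] [321.2 143.2] [ -1.4 -43.6 140. ]
[522 124  20  91 545] [531.3 166.4] [203.5 -66.5 140. ]
[189 184  31  19 232] [203.9 192.8] [-118.5  -92.2  140. ]
[299 223  15  51 470] [308.6 250.9] [ -15.1 -154.9  140. ]
[334 223  16  51 459] [339.2 251.3] [  16.9 -155.4  140. ]
[  0 237  30  19 202] [ 11.4 245.8] [-323.9 -148.4  140. ]
[ 336  236  178  100 9202] [404.6 287. ] [  87.4 -196.9  140. ]
282 [(65.5, 29.9), (68.5, 27.1), (80.5, 15.7), (113.5, -16.4), (115.5, -18.4), (164.5, -69.2), (167.5, -72.4), (172.5, -77.9), (175.5, -81.1)]
298 [(65.5, 29.8), (67.5, 28.0), (81.5, 14.8), (111.5, -14.4), (116.5, -19.4), (162.5, -67.1), (167.5, -72.5), (172.5, -77.9), (174.5, -80.1), (222.5, -134.5)]
345 [(65.5, 29.7), (67.5, 27.8), (80.5, 15.6), (111.5, -14.6), (116.5, -19.6), (167.5, -72.6), (174.5, -80.2), (220.5, -132.2)]
362 [(65.5, 29.6), (67.5, 27.8), (163.5, -68.3), (167.5, -72.7), (172.5, -78.1), (175.5, -81.3), (200.5, -109.2), (208.5, -118.4)]
vial 1.3
bottle 7.4
purple 9.9
plate 1.3
```

```bash
python3 - <<'E'
from h import *
for f in("top0","top15"):
    I=cv2.imread(f"pics/{f}.png");h=cv2.cvtColor(I,cv2.COLOR_BGR2HSV);m=(h[...,0]>125)&(h[...,0]<150)&(h[...,1]>100);m[:,:300]=0;m[:,400:]=0
    ys,xs=np.where(m);print(f,len(xs),xs.mean().round(1),ys.mean().round(1),xs.max())
    g=cv2.cvtColor(I,cv2.COLOR_BGR2GRAY);print(g[217,325:365].tolist())
E
```

```text
top0 325 344.1 169.9 390
[175, 176, 176, 177, 177, 176, 173, 168, 169, 175, 178, 178, 179, 179, 178, 168, 154, 150, 150, 154, 155, 157, 160, 164, 167, 167, 163, 154, 143, 152, 169, 176, 175, 176, 178, 176, 177, 177, 175, 175]
top15 322 345.4 169.1 390
[73, 71, 80, 94, 117, 146, 160, 165, 168, 174, 177, 176, 178, 176, 177, 168, 155, 146, 147, 153, 155, 156, 160, 163, 166, 166, 162, 155, 143, 150, 166, 173, 174, 175, 174, 174, 176, 174, 175, 177]
```

The bottle's profile is unchanged, and the vial and plate patches match. Hand it in.

```bash
python3 -c "
from workcell import *
print(job_done())"
```

```text
the job is handed in; nothing more can be done
None
```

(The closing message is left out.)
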